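Move the hand presses from the drip board to the work rack, keeping their order

ROBOT

A 7-joint arm with a two-finger parallel gripper is mounted at the origin on the work surface. World frame = base frame: x ahead of the robot, y to its left, z up, the work surface at z = 0. Lengths are in mm, angles in rad, forces in N, time in s.
With the tool pointing down it reaches from about 425 to 950 mm from the base axis. Payload 4.7 kg.
Tool frame: the origin (TCP) lies on the front face of the gripper's body, between the roots of the fingers; the fingertips stand 73 mm ahead of it and the grasp point (between the pads) lies ahead of it (robot.grasp_offset is the z of the grasp point in the tool frame, in mm); z points along the fingers, x is the direction in which the jaws open and shut, and the axes are right-handed (so a half turn about z gives the same grasp; the last joint's range is limited). The gripper opens to 85 mm and grips with 20 to 120 N. Pads are 22 mm wide; open, the fingers measure 114 mm over their backs; the gripper's body (76 mm by 85 mm) begins 54 mm behind the grasp point. The pads swing forward as they close: fully open they stand 13 mm farther back than shut.
Start: joints at [1.221, 0.469, -0.049, 1.532, 0.024, 1.141, -0.082], TCP at [212.887, -640.562, 303.935] pointing down, gripper open.
Joint ranges: [-2.59, 2.59], [-0.33, 1.99], [-1.39, 1.29], [0.1, 2.45], [-1.04, 4.18], [0.21, 1.99], [-2.66, 2.66]. Speed limits (rad/s): [2.57, 2.57, 3.14, 3.14, 3.14, 3.14, 3.14].

INTERFACE

Orientations are given as a unit quaternion [w, x, y, z].
In Python, from bench import robot gives the robot as it stands. The module is installed in compiled form; this text tells all that it offers.
- The arm moves only by the tool drive_tool, never from a script. Its argument "steps" is a list of rows, each a list of 3 entries, a list of its own where there are three numbers: the closure in counts, from 0 (fully open) to 255 (shut), then the shift along the tool's x, y, z in mm, then the turn about the tool's z in degrees. A call has exactly 10 rows; each row shifts and turns the commanded pose from where the row before left it, along the tool's axes as they then stand; what a row does not reach is not made up. A row lasts 1/10 s, in which the tool goes at most 50 mm and 8.59 degrees, less where a joint would pass 70% of its speed; a pose out of reach is approached as far as the arm can. A call with a gripper value outside its range is refused whole. The fingers move at their own pace and stop on an object; "grip_force" is the grip in N (left out, the last holds). Time passes only in rows, so rows that do not move let the fingers close, or fill a call up. It gives the time, the measured TCP pose, the force and the opening at its end, in the units of the state.
- robot.get_obs(): the state, without advancing time (a new reading comes with each control period).
- robot.read_camera(name): name is "side" or "top"; returns the picture (384x512x3 uint8, blue, green, red); there is no depth.
- robot.camera_model(name): a dict with "fov_y" (degrees; the focal length in pixels is half the picture's height over the tangent of half this angle, whatever the lens; pixels are square), "cx", "cy" (the principal point, pixels), "D" ([k1, k2, p1, p2, k3] as OpenCV has them; the pictures are not rectified), "world_from_camera" (4x4, takes a point from camera to world coordinates). Camera axes: x right, y down, z forward; pixel columns grow to the right and rows downward; lengths in mm; the calibration is good to about 2 mm. A picture is of the moment at which its call begins. camera_model takes no time and is no camera call.
- robot.finish_job(): hands the job in, once; it reports no verdict.
The state is a dict: "clock": time; "q": joint angles; "qd": joint speeds; "joint_torque": joint torques, N m; "eef_pos": TCP position; "orientation": TCP orientation; "ft_force": force on the tool from outside, world axes, zero at the start; "moment": the same for the moment, N m; "opening": finger opening in mm.
Only numpy, scipy, OpenCV 4.12 (cv2) and the standard library are available. Lean on these libraries where they do the work, as an engineer would, in place of code of your own. Each camera call takes 0.05 s, during which the arm holds its last target. There are 200 camera calls.

TASK

Move the four wooden hand presses from the drip board to the empty bays of the work rack, one to a bay, keeping the same left-to-right order they stand in now. Carry each one upright without tipping it over, and leave it standing flat inside its bay, squarely, with its round nose pointing away from the robot.

Things in the scene. Friction and masses are not known exactly. Their poses are not given: they have to be found in the camera images.
- press_bar: Loose wooden hand press, about 220 g: thick dark wood block grip, 28 (x) by 50 (y) mm. Grip top 46 mm above a flat sole 14 mm thick, 56 wide (y), 86 long (x): square tail 26 mm behind, half-round nose 60 mm ahead (+x) of the origin, which is under the grip's centre on the sole's underside; z up. Starts on its rest plate, nose away from the robot within 0.5 rad.
- press_knob: Loose wooden hand press, about 220 g: round dark wood knob grip 38 mm wide 24 to 42 mm above the sole, on a 24 mm stem. Grip top 46 mm above a flat sole 14 mm thick, 56 wide (y), 86 long (x): square tail 26 mm behind, half-round nose 60 mm ahead (+x) of the origin, which is under the grip's centre on the sole's underside; z up. Starts on its rest plate, nose away from the robot within 0.5 rad.
- press_post: Loose wooden hand press, about 220 g: square dark wood post grip, 26 by 26 mm. Grip top 46 mm above a flat sole 14 mm thick, 56 wide (y), 86 long (x): square tail 26 mm behind, half-round nose 60 mm ahead (+x) of the origin, which is under the grip's centre on the sole's underside; z up. Starts on its rest plate, nose away from the robot within 0.5 rad.
- press_bridge: Loose wooden hand press, about 220 g: steel bridge grip: crossbar 12 (x) by 52 (y) by 14 mm high, on two thin posts. Grip top 46 mm above a flat sole 14 mm thick, 56 wide (y), 86 long (x): square tail 26 mm behind, half-round nose 60 mm ahead (+x) of the origin, which is under the grip's centre on the sole's underside; z up. Starts on its rest plate, nose away from the robot within 0.5 rad.
- plate_bar: Fixed light-wood rest plate, 108 (x) by 86 (y) by 8 mm, on the dark drip board: the one the bar press stands on at the start. Four alike, 95 mm apart in a row along y, in any order. Origin: underside, 10 mm above the table, below the grip's start place to within 5 mm, 17 mm from plate centre to -x. x away from the robot, y to its left. Its top, where the press stands, is 18 mm above the table.
- plate_knob: Fixed light-wood rest plate, 108 (x) by 86 (y) by 8 mm, on the dark drip board: the one the knob press stands on at the start. Four alike, 95 mm apart in a row along y, in any order. Origin: underside, 10 mm above the table, below the grip's start place to within 5 mm, 17 mm from plate centre to -x. x away from the robot, y to its left. Its top, where the press stands, is 18 mm above the table.
- plate_post: Fixed light-wood rest plate, 108 (x) by 86 (y) by 8 mm, on the dark drip board: the one the post press stands on at the start. Four alike, 95 mm apart in a row along y, in any order. Origin: underside, 10 mm above the table, below the grip's start place to within 5 mm, 17 mm from plate centre to -x. x away from the robot, y to its left. Its top, where the press stands, is 18 mm above the table.
- plate_bridge: Fixed light-wood rest plate, 108 (x) by 86 (y) by 8 mm, on the dark drip board: the one the bridge press stands on at the start. Four alike, 95 mm apart in a row along y, in any order. Origin: underside, 10 mm above the table, below the grip's start place to within 5 mm, 17 mm from plate centre to -x. x away from the robot, y to its left. Its top, where the press stands, is 18 mm above the table.
- work_rack: Fixed pale plywood rack, 120 (x) by 400 (y) mm, four bays along y. x away from the robot, y to its left. Origin: on the table, under the line where grips belong. Bay grip places: x = 0, y = 142.5, 47.5, -47.5, -142.5 mm. Floors 12 mm above the table; bays inside 76 wide, x -35 to +69 mm; walls 10 mm above floor. Lies about parallel to the drip board, nearer or farther.
Mind the look-alikes: they are no part of the job. Leave any green, turquoise or yellow look-alike of the press_bar alone.

How it is judged (in metres and radians):
At the end, for the whole second after the job is handed in: Each press released, at rest, flat (tilt < 0.08 rad) on a bay floor (within 5 mm), one per bay, grip within 14 mm of its bay's grip place along x and y, within 0.35 rad of square, nose away from the robot; left-to-right order as the rest plates they came from (x of press_bar in the frame of work_rack between -0.014 and 0.014 m and z of press_bar in the frame of work_rack between 0.007 and 0.017 m and (y of press_bar in the frame of work_rack between -0.1565 and -0.1285 m or y of press_bar in the frame of work_rack between -0.0615 and -0.0335 m or y of press_bar in the frame of work_rack between 0.0335 and 0.0615 m or y of press_bar in the frame of work_rack between 0.1285 and 0.1565 m) and angle between the x axis of each of press_bar, press_knob, press_post, press_bridge and the x axis of work_rack, either way round below 0.35 rad and angle between each of press_bar, press_knob, press_post, press_bridge's own z axis and vertical below 0.08 rad and linear speed of each of press_bar, press_knob, press_post, press_bridge below 0.02 m/s and angular speed of each of press_bar, press_knob, press_post, press_bridge below 0.2 rad/s and x of press_knob in the frame of work_rack between -0.014 and 0.014 m and z of press_knob in the frame of work_rack between 0.007 and 0.017 m and (y of press_knob in the frame of work_rack between -0.1565 and -0.1285 m or y of press_knob in the frame of work_rack between -0.0615 and -0.0335 m or y of press_knob in the frame of work_rack between 0.0335 and 0.0615 m or y of press_knob in the frame of work_rack between 0.1285 and 0.1565 m) and x of press_post in the frame of work_rack between -0.014 and 0.014 m and z of press_post in the frame of work_rack between 0.007 and 0.017 m and (y of press_post in the frame of work_rack between -0.1565 and -0.1285 m or y of press_post in the frame of work_rack between -0.0615 and -0.0335 m or y of press_post in the frame of work_rack between 0.0335 and 0.0615 m or y of press_post in the frame of work_rack between 0.1285 and 0.1565 m) and x of press_bridge in the frame of work_rack between -0.014 and 0.014 m and z of press_bridge in the frame of work_rack between 0.007 and 0.017 m and (y of press_bridge in the frame of work_rack between -0.1565 and -0.1285 m or y of press_bridge in the frame of work_rack between -0.0615 and -0.0335 m or y of press_bridge in the frame of work_rack between 0.0335 and 0.0615 m or y of press_bridge in the frame of work_rack between 0.1285 and 0.1565 m) and ((y of plate_knob in the frame of plate_bar above 0 m and y of press_knob in the frame of press_bar above 0.03 m) or (y of plate_knob in the frame of plate_bar below 0 m and y of press_knob in the frame of press_bar below -0.03 m)) and ((y of plate_post in the frame of plate_bar above 0 m and y of press_post in the frame of press_bar above 0.03 m) or (y of plate_post in the frame of plate_bar below 0 m and y of press_post in the frame of press_bar below -0.03 m)) and ((y of plate_post in the frame of plate_knob above 0 m and y of press_post in the frame of press_knob above 0.03 m) or (y of plate_post in the frame of plate_knob below 0 m and y of press_post in the frame of press_knob below -0.03 m)) and ((y of plate_bridge in the frame of plate_bar above 0 m and y of press_bridge in the frame of press_bar above 0.03 m) or (y of plate_bridge in the frame of plate_bar below 0 m and y of press_bridge in the frame of press_bar below -0.03 m)) and ((y of plate_bridge in the frame of plate_knob above 0 m and y of press_bridge in the frame of press_knob above 0.03 m) or (y of plate_bridge in the frame of plate_knob below 0 m and y of press_bridge in the frame of press_knob below -0.03 m)) and ((y of plate_bridge in the frame of plate_post above 0 m and y of press_bridge in the frame of press_post above 0.03 m) or (y of plate_bridge in the frame of plate_post below 0 m and y of press_bridge in the frame of press_post below -0.03 m))); the robot touches nothing.
It fails at once if A press is tipped over (more than 0.7 rad) (angle between any of press_bar, press_knob, press_post, press_bridge's own z axis and vertical above 0.7 rad).
It also fails if it takes over 99 s, if anything falls off the work surface, if the arm or the gripper's body presses on something with over 40 N, if the wrist force passes 120 N, or if a joint passes its speed limit or range.

## Working session

There is one attempt and no reset: what is moved stays moved. The work goes in short steps, Python scripts to look and compute and a tool call to move; the robot and the scene stay as the last step left them, time stands still between calls to the robot, and variables do not carry over. Pictures are saved under pics/ and viewed, about 12 in all and at most 16, crops included, and the job is handed in when it is done.

Besides the shell and the picture viewer there is one more tool, called after "Emit:" by a JSON object that holds its "fn" and its "kwargs", one argument or row to a line. drive_tool: Moves the arm, as the interface text tells. Its arguments: {"type":"object","properties":{"steps":{"type":"array"},"grip_force":{"type":"number"}},"required":["steps"]}

```bash
mkdir -p pics
cat > h.py <<'E'
from bench import robot
import numpy as np, cv2
def cam(n):
    m=robot.camera_model(n); f=192/np.tan(np.radians(m["fov_y"])/2)
    return np.array([[f,0,m["cx"]],[0,f,m["cy"]],[0,0,1]]),np.array(m["D"],float),np.array(m["world_from_camera"])
def ray(n,uv):
    K,D,T=cam(n); p=cv2.undistortPoints(np.array(uv,float).reshape(-1,1,2),K,D).reshape(-1,2)
    return T[:3,3],np.c_[p,np.ones(len(p))]@T[:3,:3].T
def plane(n,uv,z):
    o,d=ray(n,uv); return o+d*((z-o[2])/d[:,2])[:,None]
def proj(n,P):
    K,D,T=cam(n); W=np.linalg.inv(T)
    return cv2.projectPoints(np.array(P,float).reshape(-1,1,3),cv2.Rodrigues(W[:3,:3])[0],W[:3,3],K,D)[0].reshape(-1,2)
def tri(u1,u2,n1="top",n2="side"):
    a,d=ray(n1,[u1]);b,e=ray(n2,[u2]);d=d[0];e=e[0]
    s=np.linalg.lstsq(np.c_[d,-e],b-a,rcond=None)[0]
    return (a+s[0]*d+b+s[1]*e)/2,np.linalg.norm(a+s[0]*d-b-s[1]*e)
E
python3 - <<'E'
from h import *
np.set_printoptions(precision=2,suppress=True)
for n in("top","side"):
    cv2.imwrite(f"pics/{n}0.png",robot.read_camera(n)); print(robot.camera_model(n))
print(robot.get_obs(),robot.grasp_offset)
E
```

```text
{'fov_y': 45.41562183622596, 'cx': 253.81082962768812, 'cy': 191.41471490934174, 'D': array([-0.07,  0.  ,  0.  ,  0.  ,  0.  ]), 'world_from_camera': array([[ -0.02,  -0.99,   0.13, 371.  ],
       [ -1.  ,   0.02,  -0.  ,  70.81],
       [ -0.  ,  -0.13,  -0.99, 994.61],
       [  0.  ,   0.  ,   0.  ,   1.  ]])}
{'fov_y': 45.42781295735957, 'cx': 251.1457596508851, 'cy': 194.03328479879167, 'D': array([-0.08,  0.  ,  0.  ,  0.  ,  0.  ]), 'world_from_camera': array([[ -0.84,  -0.33,   0.43,  24.01],
       [ -0.54,   0.54,  -0.64, 775.12],
       [ -0.02,  -0.77,  -0.63, 731.66],
       [  0.  ,   0.  ,   0.  ,   1.  ]])}
{'clock': 0.1, 'q': array([ 1.22,  0.47, -0.05,  1.53,  0.02,  1.14, -0.08]), 'qd': array([-0., -0., -0., -0.,  0.,  0.,  0.]), 'joint_torque': array([  0.  , -51.15,  -0.05, -23.84,   0.01,   0.  ,  -0.  ]), 'eef_pos': array([ 212.73, -640.18,  302.96]), 'orientation': array([-0.  ,  0.81, -0.59, -0.  ]), 'ft_force': array([0.69, 0.7 , 0.67]), 'moment': array([0., 0., 0.]), 'opening': 85.3675769822242} 53.900000000000006
```

View pics/top0.png

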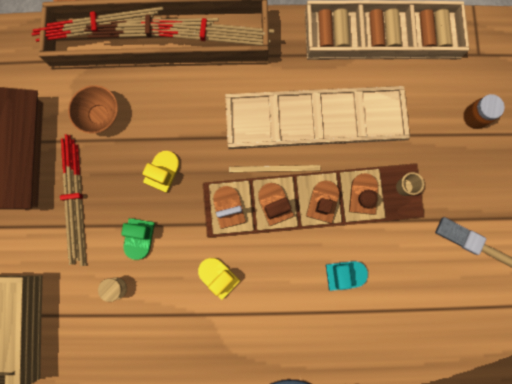

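View pics/side0.png

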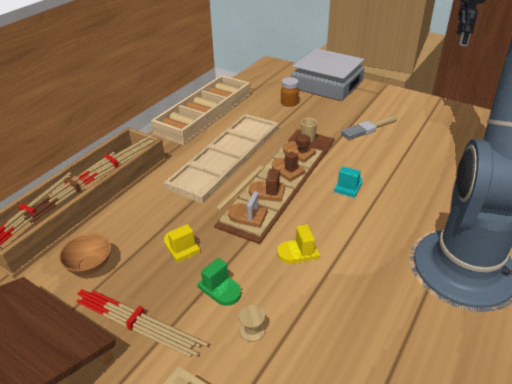

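Top view: from the left the presses are bridge (229,207), bar (274,205), post (324,205) and knob (367,195). The rack is beyond them, with corners about (227,95) to (408,143). Enlarged crops come next.

Run:
```python
from h import *
t=cv2.imread("pics/top0.png")[80:240,200:430]; cv2.imwrite("pics/tc.png",cv2.resize(t,None,fx=3.4,fy=3.4,interpolation=cv2.INTER_CUBIC))
t=cv2.imread("pics/side0.png")[105:245,160:345]; cv2.imwrite("pics/sc.png",cv2.resize(t,None,fx=4,fy=4,interpolation=cv2.INTER_CUBIC))
```

```text
(no output)
```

View pics/tc.png

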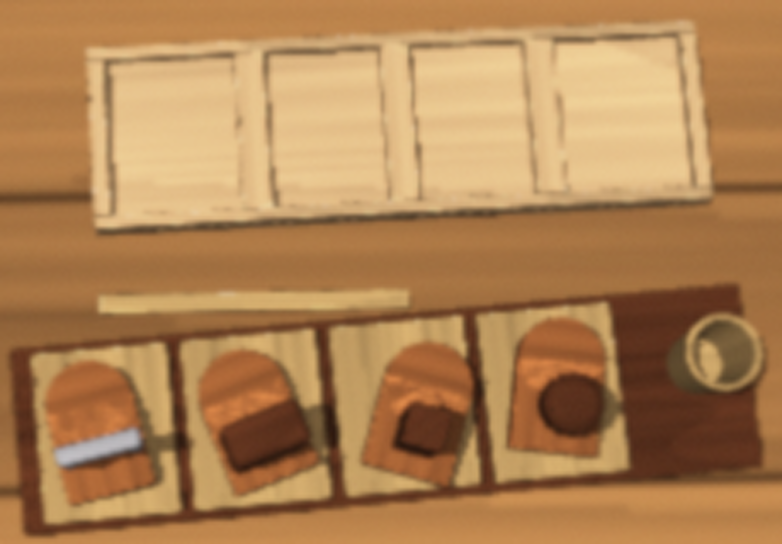

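View pics/sc.png

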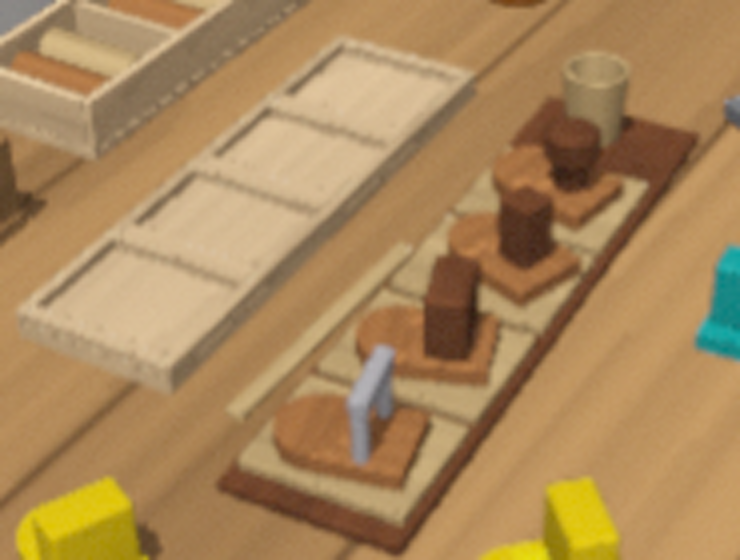

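Run:
```python
from h import *
np.set_printoptions(precision=1,suppress=True)
T=lambda p:np.array(p)/3.4+[200,80]-.35
S=lambda p:np.array(p)/4+[160,105]-.4
print("rack")
R=[]
for a,b in [((88,47),(20,315)),((98,222),(172,372)),((692,22),(345,40)),((711,192),(474,77))]:
    P,e=tri(T(a),S(b)); Q=plane("top",[T(a)],22)[0]; R.append(Q); print(P,e,Q)
R=np.array(R); print("len",np.linalg.norm(R[0]-R[2]),np.linalg.norm(R[1]-R[3]),np.linalg.norm(R[0]-R[1]),np.linalg.norm(R[2]-R[3]),"centre",R.mean(0))
for i,j in((0,2),(1,3)): d=R[i]-R[j]; print("rack yaw",np.arctan2(-d[0],d[1]))
d=R[0]-R[1]+R[2]-R[3];print("yaw x",np.arctan2(d[1],d[0]))
for n,t,l,r,g,s in [("bridge",[(72,506),(157,481)],[(50,408)],[(128,385)],(98,447),(374,371)),
 ("bar",[(238,495),(318,458)],[(200,400)],[(283,365)],(262,433),(452,280)),
 ("post",[(362,464),(445,487)],[(385,375)],[(473,380)],(429,427),(525,198)),
 ("knob",[(508,448),(600,457)],[(516,365)],[(604,360)],(571,404),(573,135))]:
    P,e=tri(T(g),S(s)); G=plane("top",[T(g)],64)[0]
    Q=plane("top",T(t+l+r),32); d=Q[0]-Q[1]; w=np.linalg.norm(d)
    y1=np.arctan2(-d[0],d[1]); f=lambda v:np.arctan2(v[1],v[0])
    m=(Q[0]+Q[1])/2; 
    ya=np.mean([y1,f(Q[2]-Q[0]),f(Q[3]-Q[1])])
    print(n,"tri",P,"err",e,"plane64",G,"w",w,"yaws",[round(x,2) for x in (y1,f(Q[2]-Q[0]),f(Q[3]-Q[1]))],"sole origin",m+26*np.array([np.cos(ya),np.sin(ya),0]))
```

```text
rack
[722.6 126.1  16.1] 4.892732892528176 [722.7 127.1  22. ]
[605.  120.6  15.1] 5.541820243333011 [605.8 121.6  22. ]
[ 734.1 -272.7   16.7] 5.277684126200709 [ 734.6 -269.8   22. ]
[ 619.6 -277.3   15.1] 3.6649832774816655 [ 619.5 -274.1   22. ]
len 396.97874884521707 395.94224765982295 117.00541370934174 115.1974827145514 centre [670.7 -73.8  22. ]
rack yaw 0.029921152180693827
rack yaw 0.034455859860581646
yaw x 0.04203393110144492
bridge tri [455.5 119.6  78.9] err 2.0795471618071195 plane64 [457.8 120.9  64. ] w 54.607649710394796 yaws [np.float64(0.27), np.float64(0.21), np.float64(0.28)] sole origin [457.  119.2  32. ]
bar tri [462.2  22.7  77. ] err 2.123134065766152 plane64 [464.4  22.5  64. ] w 54.64687827553386 yaws [np.float64(0.41), np.float64(0.36), np.float64(0.33)] sole origin [464.8  20.9  32. ]
post tri [465.2 -75.8  76.6] err 0.7118539312711257 plane64 [466.2 -78.   64. ] w 53.214198469118855 yaws [np.float64(-0.29), np.float64(-0.28), np.float64(-0.3)] sole origin [464.5 -73.6  32. ]
knob tri [ 477.2 -162.8   71.9] err 0.8475601017419827 plane64 [ 478.5 -164.6   64. ] w 57.78236522759184 yaws [np.float64(-0.12), np.float64(-0.14), np.float64(-0.09)] sole origin [ 477.9 -163.6   32. ]
```

```bash
cat > plan.py <<'E'
import sys; from h import *
from scipy.spatial.transform import Rotation as Ro
o=robot.get_obs(); R=Ro.from_quat(o["orientation"],scalar_first=True).as_matrix()
def plan(x,y,z,yaw):  # yaw deg; remaining turn about tool z, then shift in the turned tool axes
    h=np.degrees(np.arctan2(R[1,0],R[0,0])); t=-((yaw-h+90)%180-90)
    Rn=R@Ro.from_euler("z",t,degrees=True).as_matrix()
    print("turn %.1f"%t,"shift",np.round(Rn.T@(np.array([x,y,z])-o["eef_pos"]),1))
v=[float(a) for a in sys.argv[1:]]
for i in range(0,len(v),4): plan(*v[i:i+4])
print("t",o["clock"],"pos",np.round(o["eef_pos"],1),"tilt",round(np.degrees(np.arccos(-R[2,2])),2),"F",np.round(o["ft_force"],1),"open",round(o["opening"],1))
E
python3 plan.py 476.5 -163 200 -6.6
```

```text
turn -65.0 shift [ 207.3 -504.2  103.6]
t 0.1 pos [ 212.7 -640.2  303. ] tilt 0.1 F [0.7 0.7 0.7] open 85.4
```

Emit:
{"fn": "drive_tool", "kwargs": {
  "steps": [
    [0,[0,0,0],-8.1],
    [0,[0,0,0],-8.1],
    [0,[0,0,0],-8.1],
    [0,[0,0,0],-8.1],
    [0,[0,0,0],-8.1],
    [0,[0,0,0],-8.1],
    [0,[0,0,0],-8.2],
    [0,[0,0,0],-8.2],
    [0,[15,-36,8],0],
    [0,[15,-36,8],0]
  ],
  "grip_force": 60
}}

```text
clock: 1.1
eef_pos: [250.3, -572.3, 287.0]
orientation: [-0.0, 0.998, -0.059, -0.0]
ft_force: [1.5, 0.1, 0.0]
opening: 85.5
```

Emit:
{"fn": "drive_tool", "kwargs": {
  "steps": [
    [0,[17,-40,8],0],
    [0,[17,-40,8],0],
    [0,[17,-40,8],0],
    [0,[17,-40,8],0],
    [0,[17,-40,8],0],
    [0,[17,-40,8],0],
    [0,[17,-40,8],0],
    [0,[17,-40,8],0],
    [0,[17,-40,8],0],
    [0,[17,-40,8],0]
  ]
}}

```text
clock: 2.1
eef_pos: [466.3, -193.3, 207.5]
orientation: [0.0, 0.998, -0.058, -0.0]
ft_force: [-0.1, -1.2, -0.5]
opening: 85.3
```

```bash
python3 plan.py 476.5 -163 200 -6.6
```

```text
turn -0.0 shift [  6.6 -31.2   7.5]
t 2.1 pos [ 466.3 -193.3  207.5] tilt 0.01 F [-0.1 -1.2 -0.5] open 85.3
```

Emit:
{"fn": "drive_tool", "kwargs": {
  "steps": [
    [0,[3,-15,8],0],
    [0,[3.5,-16,8],0],
    [0,[0,0,8],0],
    [0,[0,0,8],0],
    [0,[0,0,8],0],
    [0,[0,0,5],0],
    [0,[0,0,0],0],
    [0,[0,0,0],0],
    [0,[0,0,0],0],
    [0,[0,0,0],0]
  ]
}}

```text
clock: 3.1
eef_pos: [476.2, -164.9, 163.3]
orientation: [0.0, 0.998, -0.058, 0.0]
ft_force: [0.3, -0.2, -0.9]
opening: 85.5
```

```bash
python3 plan.py 476.5 -163 119 -6.6
python3 - <<'E'
from h import *
t=robot.read_camera("top")[140:240,300:440]; s=robot.read_camera("side")[90:200,240:380]
cv2.imwrite("pics/k1.png",np.hstack([cv2.resize(t,(400,300),interpolation=cv2.INTER_CUBIC),cv2.resize(s,(382,300),interpolation=cv2.INTER_CUBIC)]))
E
```

```text
turn -0.0 shift [ 0.1 -1.9 44.3]
t 3.1 pos [ 476.2 -164.9  163.3] tilt 0.05 F [ 0.3 -0.2 -0.9] open 85.5
```

View pics/k1.png

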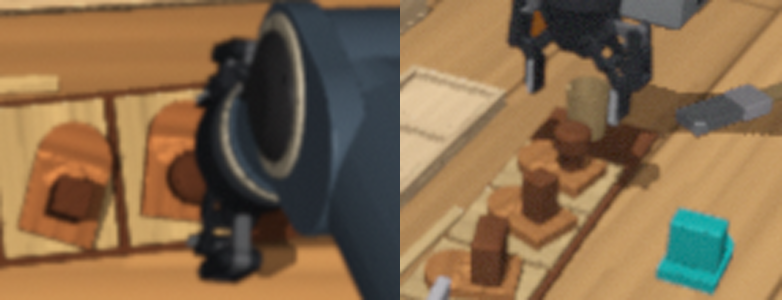

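Run:
```python
from h import *
for P in ([476,-165,163],[476,-165,200],[476,-163,74],[518,-170,100],[434,-160,100]):
    a,b=proj("top",[P])[0],proj("side",[P])[0]; print(P,(a-[300,140])*[2.857,3],(b-[240,90])*[2.73,2.73])
```

```text
[476, -165, 163] [231.46941759 160.2216981 ] [177.99273587  48.26816679]
[476, -165, 200] [247.87521579 152.0025514 ] [179.99389464  12.27683574]
[476, -163, 74] [194.44681252 177.41011071] [172.4566643  130.44941466]
[518, -170, 100] [210.48097366 109.60889365] [138.77342337  92.73837488]
[434, -160, 100] [202.46584791 236.57308876] [211.90128495 120.81303623]
```

The fingers straddle the knob in both views, and the projected positions agree with what I see to about 2 mm. I'm descending to grip it.

Emit:
{"fn": "drive_tool", "kwargs": {
  "steps": [
    [0,[0,-3,10],0],
    [0,[0,0,12],0],
    [0,[0,0,12],0],
    [0,[0,0,10],0],
    [0,[0,0,0],0],
    [0,[0,0,0],0],
    [255,[0,0,0],0],
    [255,[0,0,0],0],
    [255,[0,0,0],0],
    [255,[0,0,0],0]
  ]
}}

```text
clock: 4.2
eef_pos: [477.2, -161.9, 119.9]
orientation: [0.0, 0.998, -0.058, 0.001]
ft_force: [0.1, 0.1, 3.7]
opening: 36.1
```

Emit:
{"fn": "drive_tool", "kwargs": {
  "steps": [
    [255,[0,0,0],0],
    [255,[0,0,0],0],
    [255,[0,0,0],0],
    [255,[0,0,0],0],
    [255,[0,0,-5],0],
    [255,[0,0,-10],0],
    [255,[0,0,-15],0],
    [255,[0,0,-20],0],
    [255,[0,0,-20],0],
    [255,[0,0,0],0]
  ]
}}

```text
clock: 5.2
eef_pos: [477.6, -162.0, 191.5]
orientation: [0.001, 0.998, -0.058, 0.003]
ft_force: [-0.0, 0.2, -1.8]
opening: 35.7
```

```bash
python3 plan.py 658.4 -216.8 190 1.9
```

```text
turn -8.5 shift [178.8  60.8   2.5]
t 5.2 pos [ 477.6 -162.   191.5] tilt 0.31 F [-0.   0.2 -1.8] open 35.7
```

Emit:
{"fn": "drive_tool", "kwargs": {
  "steps": [
    [255,[0,0,0],-4.2],
    [255,[0,0,0],-4.3],
    [255,[15,5,0],0],
    [255,[25,9,0],0],
    [255,[30,10,0],0],
    [255,[30,10,0],0],
    [255,[30,10,0],0],
    [255,[25,9,0],0],
    [255,[16,5,0],0],
    [255,[8,3,0],0]
  ]
}}

```text
clock: 6.2
eef_pos: [657.8, -217.0, 187.2]
orientation: [-0.0, 1.0, 0.016, -0.001]
ft_force: [-0.1, 1.0, -2.5]
opening: 35.8
```

Emit:
{"fn": "drive_tool", "kwargs": {
  "steps": [
    [255,[0,0,10],0],
    [255,[0,0,15],0],
    [255,[0,0,15],0],
    [255,[0,0,5],0],
    [255,[0,0,0],0],
    [255,[0,0,0],0],
    [255,[0,0,0],0],
    [255,[0,0,0],0],
    [255,[0,0,0],0],
    [255,[0,0,0],0]
  ]
}}

```text
clock: 7.2
eef_pos: [657.4, -216.9, 144.3]
orientation: [0.0, 1.0, 0.016, 0.0]
ft_force: [-0.3, -0.1, -1.4]
opening: 35.8
```

```bash
python3 plan.py 658.4 -216.8 114 1.9
python3 - <<'E'
from h import *
t=robot.read_camera("top"); s=robot.read_camera("side"); cv2.imwrite("pics/t_a.png",t)
t=t[70:170,300:440]; s=s[80:160,190:310]
cv2.imwrite("pics/k2.png",np.hstack([cv2.resize(t,(350,250),interpolation=cv2.INTER_CUBIC),cv2.resize(s,(450,300),interpolation=cv2.INTER_CUBIC)[:250]]))
E
```

```text
turn -0.0 shift [ 1.  -0.1 30.3]
t 7.2 pos [ 657.4 -216.9  144.3] tilt 0.04 F [-0.3 -0.1 -1.4] open 35.8
```

View pics/k2.png

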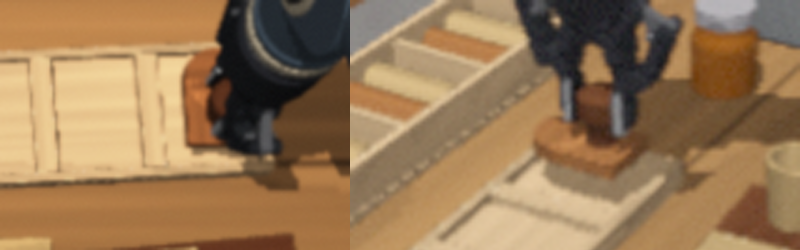

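The knob press hangs upright over the rightmost bay, nose away. I'm lowering it in steps and watching the force.

Emit:
{"fn": "drive_tool", "kwargs": {
  "steps": [
    [255,[1,0,8],0],
    [255,[0,0,8],0],
    [255,[0,0,6],0],
    [255,[0,0,3],0],
    [255,[0,0,2],0],
    [255,[0,0,1],0],
    [255,[0,0,1],0],
    [255,[0,0,0.5],0],
    [255,[0,0,0],0],
    [255,[0,0,0],0]
  ]
}}

```text
clock: 8.3
eef_pos: [658.3, -216.8, 114.6]
orientation: [0.0, 1.0, 0.016, 0.0]
ft_force: [0.8, -0.1, -2.5]
opening: 35.9
```

```bash
python3 plan.py 658.4 -216.8 114 1.9
python3 - <<'E'
from h import *
t=robot.read_camera("top"); s=robot.read_camera("side")
t=t[70:170,300:440]; s=s[80:160,190:310]
cv2.imwrite("pics/k3.png",np.hstack([cv2.resize(t,(350,250),interpolation=cv2.INTER_CUBIC),cv2.resize(s,(450,300),interpolation=cv2.INTER_CUBIC)[:250]]))
E
```

```text
turn -0.0 shift [ 0.1 -0.   0.6]
t 8.3 pos [ 658.3 -216.8  114.6] tilt 0.02 F [ 0.8 -0.1 -2.5] open 35.9
```

View pics/k3.png

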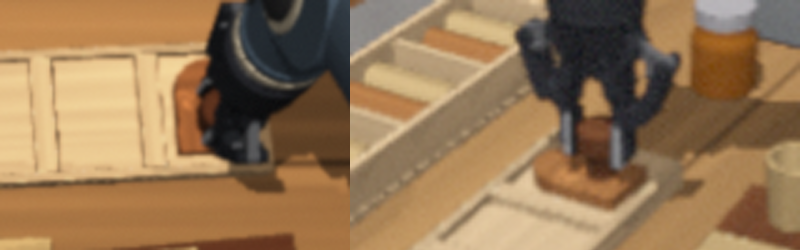

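The sole is inside the bay, clear of all walls. I'll seat it, release and retreat.

Emit:
{"fn": "drive_tool", "kwargs": {
  "steps": [
    [255,[0,0,0.7],0],
    [255,[0,0,0.7],0],
    [255,[0,0,0],0],
    [0,[0,0,0],0],
    [0,[0,0,0],0],
    [0,[0,0,0],0],
    [0,[0,0,0],0],
    [0,[0,0,0],0],
    [0,[0,0,0],0],
    [0,[0,0,0],0]
  ]
}}

```text
clock: 9.4
eef_pos: [658.2, -216.8, 113.0]
orientation: [0.0, 1.0, 0.016, 0.0]
ft_force: [-0.6, 0.1, 0.2]
opening: 85.7
```

Emit:
{"fn": "drive_tool", "kwargs": {
  "steps": [
    [0,[0,0,-10],0],
    [0,[0,0,-20],0],
    [0,[0,0,-25],0],
    [0,[0,0,-25],0],
    [0,[0,0,0],6.2],
    [0,[0,0,0],6.2],
    [0,[0,0,0],6.1],
    [0,[0,0,0],0],
    [0,[0,0,0],0],
    [0,[0,0,0],0]
  ]
}}

```text
clock: 10.4
eef_pos: [658.3, -216.8, 193.3]
orientation: [-0.0, 0.99, -0.144, 0.0]
ft_force: [-0.1, -0.1, -0.4]
opening: 85.5
```

```bash
python3 plan.py 465 -75 160 -16.6
```

```text
turn 0.1 shift [-225.7  -80.6   33.2]
t 10.4 pos [ 658.3 -216.8  193.3] tilt 0.02 F [-0.1 -0.1 -0.4] open 85.5
```

Emit:
{"fn": "drive_tool", "kwargs": {
  "steps": [
    [0,[-32,-11.5,0],0],
    [0,[-32,-11.5,0],0],
    [0,[-32,-11.5,0],0],
    [0,[-32,-11.5,0],0],
    [0,[-32,-11.5,0],0],
    [0,[-32,-11.5,0],0],
    [0,[-33.5,-11.5,0],0],
    [0,[0,0,15],0],
    [0,[0,0,17],0],
    [0,[0,0,0],0]
  ]
}}

```text
clock: 11.4
eef_pos: [464.0, -75.0, 159.8]
orientation: [0.0, 0.99, -0.144, -0.002]
ft_force: [-1.2, 0.5, -1.2]
opening: 85.3
```

```bash
python3 plan.py 465 -75 114 -16.6
python3 - <<'E'
from h import *
t=robot.read_camera("top"); s=robot.read_camera("side")
cv2.imwrite("pics/p1.png",np.hstack([cv2.resize(t[70:250,270:430],(450,506),interpolation=cv2.INTER_CUBIC)[:450],cv2.resize(s[80:200,220:310],(337,450),interpolation=cv2.INTER_CUBIC)]))
for P in ([465,-75,77],[460,-216,32],[506,-88,100],[424,-62,100]):
    print((proj("top",[P])[0]-[270,70])*2.81,(proj("side",[P])[0]-[220,80])*3.75+[450,0])
E
```

```text
turn 0.1 shift [ 1.1 -0.4 45.8]
t 11.4 pos [464.  -75.  159.8] tilt 0.2 F [-1.2  0.5 -1.2] open 85.3
[155.58496446 379.87467374] [715.95503526 278.14274045]
[332.41174233 389.18951191] [811.5557929  237.74106814]
[176.7696677  318.13269001] [673.00467151 223.14174702]
[144.282682   435.44254104] [763.1398602  276.91389084]
```

View pics/p1.png

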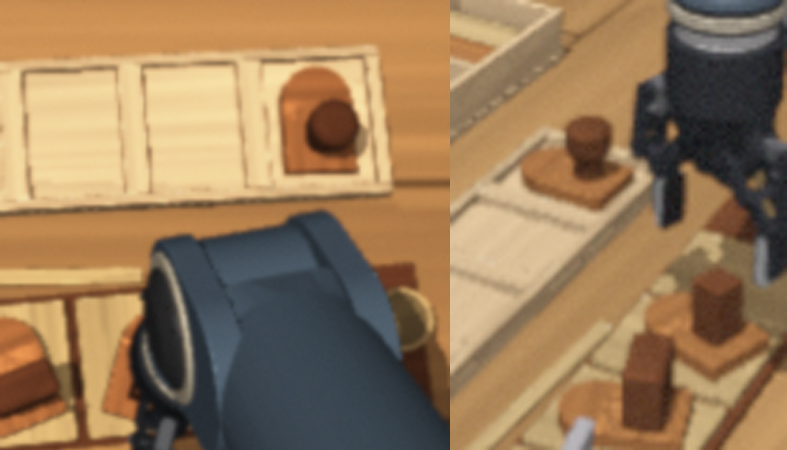

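The knob press stands flat and square in its bay. The post's top is at (718,280) in the crop against a prediction of (716,278), so I'm descending on it.

Emit:
{"fn": "drive_tool", "kwargs": {
  "steps": [
    [0,[1,0,12],0],
    [0,[0,0,13],0],
    [0,[0,0,12],0],
    [0,[0,0,8],0],
    [0,[0,0,0],0],
    [255,[0,0,0],0],
    [255,[0,0,0],0],
    [255,[0,0,0],0],
    [255,[0,0,0],0],
    [255,[0,0,0],0]
  ]
}}

```text
clock: 12.5
eef_pos: [466.5, -75.5, 116.5]
orientation: [0.0, 0.989, -0.145, 0.001]
ft_force: [-0.0, -0.1, 3.5]
opening: 25.0
```

Emit:
{"fn": "drive_tool", "kwargs": {
  "steps": [
    [255,[0,0,0],0],
    [255,[0,0,0],0],
    [255,[0,0,0],0],
    [255,[0,0,0],0],
    [255,[0,0,-5],0],
    [255,[0,0,-10],0],
    [255,[0,0,-15],0],
    [255,[0,0,-20],0],
    [255,[0,0,-20],0],
    [255,[0,0,0],0]
  ]
}}

```text
clock: 13.5
eef_pos: [467.5, -75.5, 188.5]
orientation: [0.0, 0.989, -0.145, 0.003]
ft_force: [-0.2, 0.1, -1.9]
opening: 25.3
```

```bash
python3 plan.py 655.3 -121.9 185 1.9
python3 - <<'E'
from h import *
im=cv2.imread("pics/p1.png")
T=lambda p:np.array(p)/2.8125+[270,70]-.3
for n,z,p in (("sole tail",26,[(284,172),(356,174)]),("sole left/right mid",26,[(282,110)]),("nose",26,[(316,68)]),("knob top",70,[(332,126)]),("rack TL/TR/BL/BR",22,[(377,47),(392,190)])):
    print(n,plane("top",[T(q) for q in p],z).round(1).tolist())
E
```

```text
turn -18.5 shift [186.1  52.6   4.5]
t 13.5 pos [467.5 -75.5 188.5] tilt 0.32 F [-0.2  0.1 -1.9] open 25.3
sole tail [[631.3, -189.0, 26.0], [629.0, -245.6, 26.0]]
sole left/right mid [[681.3, -190.4, 26.0]]
nose [[715.4, -219.5, 26.0]]
knob top [[654.4, -215.5, 70.0]]
rack TL/TR/BL/BR [[733.9, -271.0, 22.0], [616.9, -274.6, 22.0]]
```

Emit:
{"fn": "drive_tool", "kwargs": {
  "steps": [
    [255,[0,0,0],-6.2],
    [255,[0,0,0],-6.2],
    [255,[0,0,0],-6.1],
    [255,[16,4,0],0],
    [255,[30,8,0],0],
    [255,[37,11,0],0],
    [255,[37,11,0],0],
    [255,[34,10,0],0],
    [255,[20,6,0],0],
    [255,[12,3,0],0]
  ]
}}

```text
clock: 14.5
eef_pos: [654.8, -123.1, 184.1]
orientation: [-0.0, 1.0, 0.016, -0.001]
ft_force: [0.6, -1.1, -1.8]
opening: 24.8
```

Emit:
{"fn": "drive_tool", "kwargs": {
  "steps": [
    [255,[0,0,0],0],
    [255,[0,0,10],0],
    [255,[0,0,15],0],
    [255,[0,0,15],0],
    [255,[0,0,5],0],
    [255,[0,0,5],0],
    [255,[0,0,5],0],
    [255,[0,0,0],0],
    [255,[0,0,0],0],
    [255,[0,0,0],0]
  ]
}}

```text
clock: 15.5
eef_pos: [654.1, -122.3, 131.6]
orientation: [0.0, 1.0, 0.016, 0.001]
ft_force: [0.2, -1.0, -0.9]
opening: 25.2
```

```bash
python3 plan.py 655.3 -121.9 110.5 1.9
python3 - <<'E'
from h import *
t=robot.read_camera("top"); s=robot.read_camera("side")
cv2.imwrite("pics/p2.png",np.hstack([cv2.resize(t[70:170,270:410],(350,250),interpolation=cv2.INTER_CUBIC),cv2.resize(s[90:170,180:300],(450,300),interpolation=cv2.INTER_CUBIC)[:250]]))
E
```

```text
turn -0.0 shift [ 1.1 -0.4 21.1]
t 15.5 pos [ 654.1 -122.3  131.6] tilt 0.07 F [ 0.2 -1.  -0.9] open 25.2
```

View pics/p2.png

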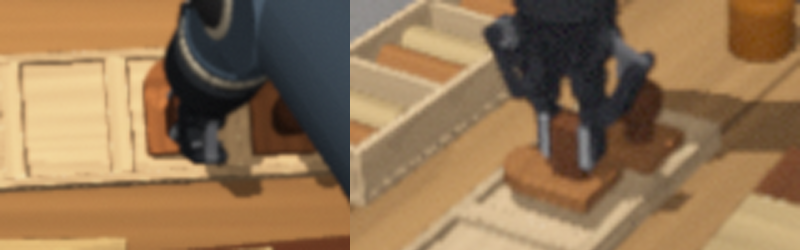

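The post press is upright over the third bay. I'm lowering, releasing and retreating; the bar press is next.

Emit:
{"fn": "drive_tool", "kwargs": {
  "steps": [
    [255,[1,0,8],0],
    [255,[0,0,6],0],
    [255,[0,0,4],0],
    [255,[0,0,2],0],
    [255,[0,0,1],0],
    [255,[0,0,0.5],0],
    [255,[0,0,0],0],
    [0,[0,0,0],0],
    [0,[0,0,0],0],
    [0,[0,0,0],0]
  ]
}}

```text
clock: 16.6
eef_pos: [655.1, -122.3, 109.6]
orientation: [0.0, 1.0, 0.016, 0.0]
ft_force: [0.2, 0.5, 0.3]
opening: 67.8
```

Emit:
{"fn": "drive_tool", "kwargs": {
  "steps": [
    [0,[0,0,0],0],
    [0,[0,0,0],0],
    [0,[0,0,0],0],
    [0,[0,0,0],0],
    [0,[0,0,-10],0],
    [0,[0,0,-20],0],
    [0,[0,0,-25],0],
    [0,[0,0,-25],0],
    [0,[0,0,0],-8.5],
    [0,[0,0,0],-8.5]
  ]
}}

```text
clock: 17.6
eef_pos: [655.5, -122.2, 191.9]
orientation: [0.001, 0.986, 0.167, 0.001]
ft_force: [-0.2, 0.4, -0.5]
opening: 85.6
```

```bash
python3 plan.py 463.5 22 160 20.5
```

```text
turn -1.3 shift [-129.4 -202.4   31.1]
t 17.6 pos [ 655.5 -122.2  191.9] tilt 0.2 F [-0.2  0.4 -0.5] open 85.6
```

Emit:
{"fn": "drive_tool", "kwargs": {
  "steps": [
    [0,[0,0,0],-1.5],
    [0,[-18.5,-29,0],0],
    [0,[-18.5,-29,0],0],
    [0,[-18.5,-29,0],0],
    [0,[-18.5,-29,0],0],
    [0,[-18.5,-29,0],0],
    [0,[-18.5,-29,0],0],
    [0,[-18.5,-28.5,0],0],
    [0,[0,0,15],0],
    [0,[0,0,15],0]
  ]
}}

```text
clock: 18.6
eef_pos: [462.6, 23.1, 160.1]
orientation: [0.001, 0.984, 0.177, 0.001]
ft_force: [-0.3, 0.6, -0.1]
opening: 85.3
```

```bash
python3 plan.py 463.5 22 114 20.5
python3 - <<'E'
from h import *
t=robot.read_camera("top"); s=robot.read_camera("side")
cv2.imwrite("pics/b1.png",np.hstack([cv2.resize(t[70:250,220:420],(500,450),interpolation=cv2.INTER_CUBIC),cv2.resize(s[100:220,210:290],(300,450),interpolation=cv2.INTER_CUBIC)]))
for P in ([463,22,78],[464,22,32]):
    print((proj("top",[P])[0]-[220,70])*2.5,(proj("side",[P])[0]-[210,100])*3.75+[500,0])
E
```

```text
turn -0.2 shift [ 0.4  1.3 46.1]
t 18.6 pos [462.6  23.1 160.1] tilt 0.13 F [-0.3  0.6 -0.1] open 85.3
[143.25988618 342.52918398] [732.51532325 277.40540051]
[140.46098151 346.85238213] [730.7179636  333.63431785]
```

View pics/b1.png

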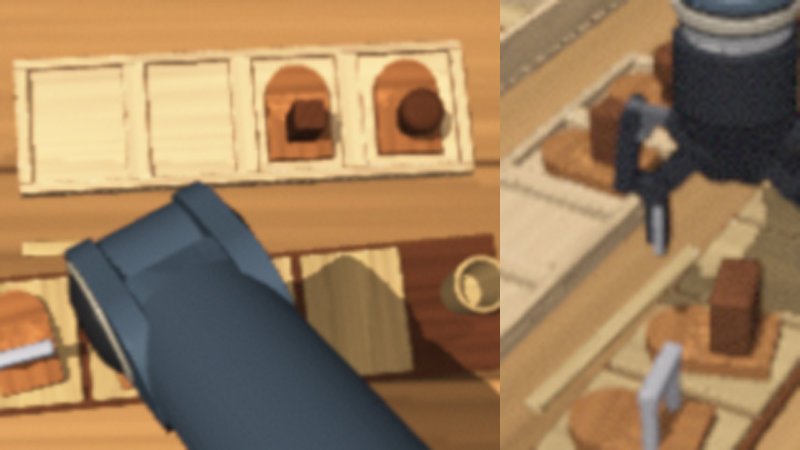

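Post and knob both stand square in their bays. The bar's top at (738,275) is about 3 mm toward the robot and to the right of the prediction, so I'll trim and grip.

Emit:
{"fn": "drive_tool", "kwargs": {
  "steps": [
    [0,[-1.5,2.5,12],0],
    [0,[0,0,13],0],
    [0,[0,0,12],0],
    [0,[0,0,8],0],
    [0,[0,0,0],0],
    [255,[0,0,0],0],
    [255,[0,0,0],0],
    [255,[0,0,0],0],
    [255,[0,0,0],0],
    [255,[0,0,0],0]
  ]
}}

```text
clock: 19.7
eef_pos: [462.9, 19.6, 115.0]
orientation: [0.0, 0.984, 0.177, 0.001]
ft_force: [0.9, 0.9, 2.5]
opening: 27.0
```

Emit:
{"fn": "drive_tool", "kwargs": {
  "steps": [
    [255,[0,0,0],0],
    [255,[0,0,0],0],
    [255,[0,0,0],0],
    [255,[0,0,0],0],
    [255,[0,0,-5],0],
    [255,[0,0,-10],0],
    [255,[0,0,-15],0],
    [255,[0,0,-20],0],
    [255,[0,0,-20],0],
    [255,[0,0,0],0]
  ]
}}

```text
clock: 20.7
eef_pos: [463.4, 19.8, 186.7]
orientation: [0.001, 0.984, 0.177, 0.002]
ft_force: [1.3, 0.6, -2.8]
opening: 27.4
```

```bash
python3 plan.py 652.1 -26.9 188 1.9
```

```text
turn 18.5 shift [187.   52.9  -0.3]
t 20.7 pos [463.4  19.8 186.7] tilt 0.28 F [ 1.3  0.6 -2.8] open 27.4
```

Emit:
{"fn": "drive_tool", "kwargs": {
  "steps": [
    [255,[0,0,0],6.2],
    [255,[0,0,0],6.2],
    [255,[0,0,0],6.1],
    [255,[16,4,0],0],
    [255,[30,8,0],0],
    [255,[37,11,0],0],
    [255,[37,11,0],0],
    [255,[35,10,0],0],
    [255,[21,6,0],0],
    [255,[12,3,0],0]
  ]
}}

```text
clock: 21.7
eef_pos: [653.0, -28.4, 182.5]
orientation: [0.0, 1.0, 0.016, -0.001]
ft_force: [-0.2, 0.4, -2.9]
opening: 27.3
```

Emit:
{"fn": "drive_tool", "kwargs": {
  "steps": [
    [255,[0,0,0],0],
    [255,[0,0,10],0],
    [255,[0,0,15],0],
    [255,[0,0,15],0],
    [255,[0,0,5],0],
    [255,[0,0,5],0],
    [255,[0,0,5],0],
    [255,[0,0,0],0],
    [255,[0,0,0],0],
    [255,[0,0,0],0]
  ]
}}

```text
clock: 22.7
eef_pos: [652.3, -27.2, 130.1]
orientation: [0.0, 1.0, 0.016, 0.001]
ft_force: [0.5, 0.2, -2.4]
opening: 27.4
```

```bash
python3 plan.py 652.1 -26.9 109 1.9
python3 - <<'E'
from h import *
t=robot.read_camera("top"); s=robot.read_camera("side")
cv2.imwrite("pics/b2.png",np.hstack([cv2.resize(t[70:170,240:380],(350,250),interpolation=cv2.INTER_CUBIC),cv2.resize(s[110:190,170:290],(450,300),interpolation=cv2.INTER_CUBIC)[:250]]))
E
```

```text
turn -0.0 shift [-0.2 -0.3 21.1]
t 22.7 pos [652.3 -27.2 130.1] tilt 0.06 F [ 0.5  0.2 -2.4] open 27.4
```

View pics/b2.png

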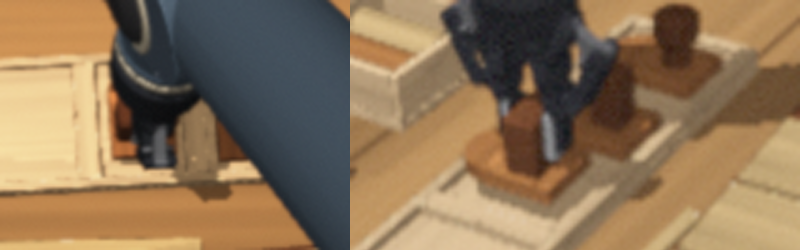

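The bar press is upright over the second bay, perhaps 3 mm left, so I'll trim 2 mm while lowering. After release I go for the bridge.

Emit:
{"fn": "drive_tool", "kwargs": {
  "steps": [
    [255,[0,2,8],0],
    [255,[0,0,6],0],
    [255,[0,0,4],0],
    [255,[0,0,2],0],
    [255,[0,0,1],0],
    [255,[0,0,0.5],0],
    [255,[0,0,0],0],
    [0,[0,0,0],0],
    [0,[0,0,0],0],
    [0,[0,0,0],0]
  ]
}}

```text
clock: 23.8
eef_pos: [652.5, -29.1, 108.2]
orientation: [-0.0, 1.0, 0.016, 0.0]
ft_force: [0.3, -0.5, 0.4]
opening: 69.6
```

Emit:
{"fn": "drive_tool", "kwargs": {
  "steps": [
    [0,[0,0,0],0],
    [0,[0,0,0],0],
    [0,[0,0,0],0],
    [0,[0,0,0],0],
    [0,[0,0,-10],0],
    [0,[0,0,-20],0],
    [0,[0,0,-25],0],
    [0,[0,0,-25],0],
    [0,[0,0,0],-6.2],
    [0,[0,0,0],-6.2]
  ]
}}

```text
clock: 24.8
eef_pos: [652.7, -29.0, 190.3]
orientation: [0.001, 0.992, 0.127, 0.002]
ft_force: [-0.2, 0.6, -0.6]
opening: 85.3
```

```bash
python3 plan.py 455.5 119.5 165 14.5
```

```text
turn 0.0 shift [-153.8 -193.2   24.5]
t 24.8 pos [652.7 -29.  190.3] tilt 0.19 F [-0.2  0.6 -0.6] open 85.3
```

Emit:
{"fn": "drive_tool", "kwargs": {
  "steps": [
    [0,[-22,-27.6,0],0],
    [0,[-22,-27.6,0],0],
    [0,[-22,-27.6,0],0],
    [0,[-22,-27.6,0],0],
    [0,[-22,-27.6,0],0],
    [0,[-22,-27.6,0],0],
    [0,[-22,-27.6,0],0],
    [0,[0,0,12],0],
    [0,[0,0,12],0],
    [0,[0,0,0],0]
  ]
}}

```text
clock: 25.8
eef_pos: [455.1, 119.0, 162.7]
orientation: [0.0, 0.992, 0.124, -0.001]
ft_force: [0.4, -0.5, 0.1]
opening: 85.5
```

```bash
python3 plan.py 455.5 119.5 124 14.5
python3 - <<'E'
from h import *
t=robot.read_camera("top"); s=robot.read_camera("side")
cv2.imwrite("pics/g1.png",np.hstack([cv2.resize(t[70:250,200:420],(500,409),interpolation=cv2.INTER_CUBIC),cv2.resize(s[120:240,210:290],(273,409),interpolation=cv2.INTER_CUBIC)]))
for P in ([455.5,119.5,78],[448.5,145,78],[462,94,78]):
    print((proj("top",[P])[0]-[200,70])*2.273,(proj("side",[P])[0]-[210,120])*3.41+[500,0])
E
```

```text
turn -0.3 shift [ 0.6 -0.4 38.7]
t 25.8 pos [455.1 119.  162.7] tilt 0.14 F [ 0.4 -0.5  0.1] open 85.5
[ 65.4101842  321.86517075] [645.43691493 264.53722077]
[ 36.58256696 330.28353852] [633.33747965 289.98242575]
[ 94.20619033 314.01862013] [657.72167484 240.2833554 ]
```

View pics/g1.png

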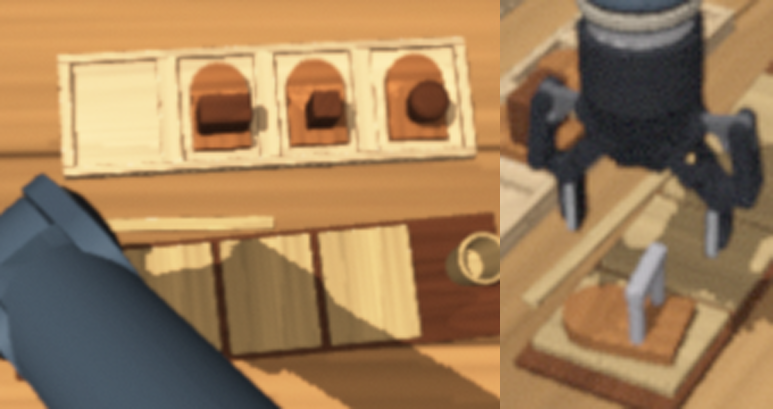

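The bar press is centred in its bay. The bridge crossbar runs from (633,290) to (659,247), matching the prediction, so I'm descending to grip it.

Emit:
{"fn": "drive_tool", "kwargs": {
  "steps": [
    [0,[0.5,0,10],0],
    [0,[0,0,12],0],
    [0,[0,0,11],0],
    [0,[0,0,7],0],
    [0,[0,0,0],0],
    [255,[0,0,0],0],
    [255,[0,0,0],0],
    [255,[0,0,0],0],
    [255,[0,0,0],0],
    [255,[0,0,0],0]
  ]
}}

```text
clock: 26.9
eef_pos: [455.8, 120.2, 124.2]
orientation: [0.0, 0.992, 0.124, 0.0]
ft_force: [0.7, 0.2, 1.2]
opening: 12.3
```

Emit:
{"fn": "drive_tool", "kwargs": {
  "steps": [
    [255,[0,0,0],0],
    [255,[0,0,0],0],
    [255,[0,0,0],0],
    [255,[0,0,0],0],
    [255,[0,0,-5],0],
    [255,[0,0,-10],0],
    [255,[0,0,-15],0],
    [255,[0,0,-20],0],
    [255,[0,0,-20],0],
    [255,[0,0,0],0]
  ]
}}

```text
clock: 27.9
eef_pos: [456.7, 120.7, 196.4]
orientation: [-0.0, 0.992, 0.124, 0.003]
ft_force: [0.7, -0.8, -2.1]
opening: 10.8
```

```bash
python3 plan.py 649 68 192 1.9
```

```text
turn 12.4 shift [190.4  59.    5.3]
t 27.9 pos [456.7 120.7 196.4] tilt 0.29 F [ 0.7 -0.8 -2.1] open 10.8
```

Emit:
{"fn": "drive_tool", "kwargs": {
  "steps": [
    [255,[0,0,0],6.2],
    [255,[0,0,0],6.2],
    [255,[10,3,0],0],
    [255,[20,6,0],0],
    [255,[32,10,0],0],
    [255,[37,12,0],0],
    [255,[37,12,0],0],
    [255,[30,9,0],0],
    [255,[16,5,0],0],
    [255,[9,2,0],0]
  ]
}}

```text
clock: 28.9
eef_pos: [650.1, 65.7, 192.5]
orientation: [0.0, 1.0, 0.016, -0.001]
ft_force: [-0.1, 0.2, -2.4]
opening: 10.9
```

Emit:
{"fn": "drive_tool", "kwargs": {
  "steps": [
    [255,[0,0,0],0],
    [255,[0,0,10],0],
    [255,[0,0,15],0],
    [255,[0,0,15],0],
    [255,[0,0,5],0],
    [255,[0,0,5],0],
    [255,[0,0,5],0],
    [255,[0,0,0],0],
    [255,[0,0,0],0],
    [255,[0,0,0],0]
  ]
}}

```text
clock: 29.9
eef_pos: [648.8, 67.5, 139.5]
orientation: [-0.0, 1.0, 0.016, 0.001]
ft_force: [0.4, 0.1, -2.4]
opening: 10.9
```

```bash
python3 plan.py 649 68 118 1.9
python3 - <<'E'
from h import *
t=robot.read_camera("top"); s=robot.read_camera("side")
cv2.imwrite("pics/g2.png",np.hstack([cv2.resize(t[70:170,210:350],(350,250),interpolation=cv2.INTER_CUBIC),cv2.resize(s[120:200,150:270],(450,300),interpolation=cv2.INTER_CUBIC)[:250]]))
E
```

```text
turn -0.0 shift [ 0.2 -0.5 21.5]
t 29.9 pos [648.8  67.5 139.5] tilt 0.06 F [ 0.4  0.1 -2.4] open 10.9
```

View pics/g2.png

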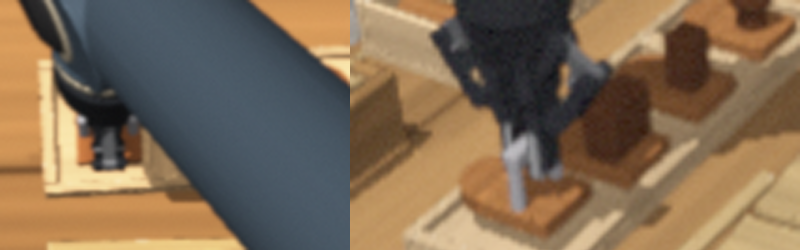

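Run:
```python
from h import *
T=lambda p:np.array(p)/2.5+[210,70]-.3
print(plane("top",[T((78,163)),T((140,163)),T((78,140))],47).round(1))
print(plane("top",[T((40,62)),T((47,190))],22).round(1), plane("top",[T((58,160)),T((140,165))],12).round(1))
T=lambda p:np.array(p)/2.273+[200,70]-.3
print("bay1 inner L/R",plane("top",[T((76,120)),T((160,120)),T((180,120)),T((262,115))],20).round(1))
print("soles tail corners",plane("top",[T((194,148)),T((252,146)),T((293,144)),T((348,142)),T((388,138)),T((442,137))],26).round(1))
```

```text
[[621.2  93.7  47. ]
 [620.2  41.1  47. ]
 [641.3  93.5  47. ]]
[[720.3 126.7  22. ]
 [604.2 121.6  22. ]] [[633.4 112.2  12. ]
 [627.6  40.   12. ]]
bay1 inner L/R [[656.6 111.   20. ]
 [655.1  30.   20. ]
 [654.8  10.7  20. ]
 [658.5 -68.7  20. ]]
soles tail corners [[ 625.2   -1.5   26. ]
 [ 626.3  -57.1   26. ]
 [ 627.7  -96.5   26. ]
 [ 628.9 -149.6   26. ]
 [ 632.3 -188.5   26. ]
 [ 632.7 -241.1   26. ]]
```

The bridge press sits about 2 mm right of the bay centre and everything else agrees. I'll trim, lower, release and retreat.

Emit:
{"fn": "drive_tool", "kwargs": {
  "steps": [
    [255,[1,-2,8],0],
    [255,[0,0,6],0],
    [255,[0,0,4],0],
    [255,[0,0,2],0],
    [255,[0,0,1],0],
    [255,[0,0,0.5],0],
    [255,[0,0,0],0],
    [0,[0,0,0],0],
    [0,[0,0,0],0],
    [0,[0,0,0],0]
  ]
}}

```text
clock: 31.0
eef_pos: [649.7, 69.5, 117.6]
orientation: [-0.0, 1.0, 0.016, 0.0]
ft_force: [-0.5, 0.5, 0.2]
opening: 54.3
```

Emit:
{"fn": "drive_tool", "kwargs": {
  "steps": [
    [0,[0,0,0],0],
    [0,[0,0,0],0],
    [0,[0,0,0],0],
    [0,[0,0,0],0],
    [0,[0,0,-10],0],
    [0,[0,0,-20],0],
    [0,[0,0,-30],0],
    [0,[0,0,-40],0],
    [0,[0,0,-20],0],
    [0,[0,0,0],0]
  ]
}}

```text
clock: 32.0
eef_pos: [651.1, 70.3, 242.3]
orientation: [-0.0, 1.0, 0.016, 0.004]
ft_force: [0.1, -0.7, -0.5]
opening: 85.5
```

Emit:
{"fn": "drive_tool", "kwargs": {
  "steps": [
    [0,[-15,0,0],0],
    [0,[-25,0,0],0],
    [0,[-30,0,0],0],
    [0,[-30,0,0],0],
    [0,[-30,0,0],0],
    [0,[-30,0,0],0],
    [0,[-20,20,0],0],
    [0,[0,40,0],0],
    [0,[0,40,0],0],
    [0,[0,30,0],0]
  ]
}}

```text
clock: 33.0
eef_pos: [472.9, -68.8, 237.1]
orientation: [0.0, 1.0, 0.016, -0.001]
ft_force: [-1.2, 0.4, -0.5]
opening: 85.6
```

```bash
python3 plan.py
python3 - <<'E'
from h import *
t=robot.read_camera("top"); s=robot.read_camera("side")
cv2.imwrite("pics/f1.png",np.vstack([cv2.resize(t[80:160,215:415],(700,280),interpolation=cv2.INTER_CUBIC),cv2.resize(s[105:205,160:290],(403,310),interpolation=cv2.INTER_CUBIC)[:, np.minimum(np.arange(700),402)]]))
E
```

```text
t 33.0 pos [472.9 -68.8 237.1] tilt 0.08 F [-1.2  0.4 -0.5] open 85.6
```

View pics/f1.png

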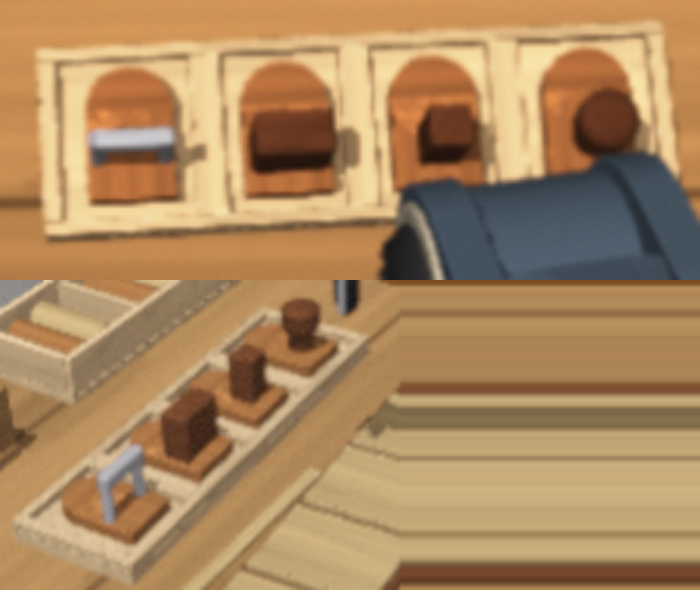

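All four stand flat and square in their bays, in the order bridge, bar, post, knob. The bridge's sole spans 88–178 in a bay spanning 60–190, about 4 mm off centre, which is within the 14 mm allowed.

```bash
python3 -c "
from h import *
robot.finish_job()"
```

```text
the job is handed in; nothing more can be done
```

All four presses are in the work rack, one to a bay, in their original left-to-right order: bridge, bar, post, knob. I handed the job in at about 33 s, with the gripper open and well clear of everything.

- **Carrying:** I gripped each press front to back across its grip, lifted it about 70 mm, turned it square and lowered it into its bay. The wrist readings I took stayed below 5 N. The pictures taken between moves show each press upright.
- **Final check:** the last top and side pictures show all four presses flat, square and inside the bay walls, with noses away from the robot. The arm hid the tails of the post and knob presses in the last top picture, but the side view and an earlier top view showed them inside.
- **Position:** the soles measured within about 2–3 mm of their bay places. The bridge press is the exception, about 4 mm right of its bay's centre, still inside the 14 mm tolerance.
- **Disagreement:** two-view triangulation put the rack's wall tops at about 16 mm, against 22 mm in the text, and the two rays missed each other by 4–6 mm. I put this down to hand-picked edge points and used the text's height. The grip tops measured 72–79 mm against an expected 78 mm; the knob was the low one.

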